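# Slide a valve disc along the clamped seat plate into its pocket

### The arm

A 6-joint arm with a two-finger parallel gripper is mounted at the origin on the work surface. World frame = base frame: x ahead of the robot, y to its left, z up, the work surface at z = 0. Lengths are in m, angles in degrees, forces in N, time in s.
With the tool pointing down it reaches from about 0.4 to 0.825 m from the base axis. Payload 7 kg.
Tool frame: the origin (TCP) lies on the centre line of the jaws, within the pads' length; the fingertips stand 11 mm ahead of it and the grasp point (between the pads) lies 8 mm behind it; z points along the fingers, y is the line along which they close (so a half turn about z gives the same grasp; the last joint's range is limited). The gripper opens to 88 mm and grips with 3 to 60 N. Pads are 19 mm wide; open, the fingers measure 130 mm over their backs; the gripper's body (78 mm by 193 mm) begins 47 mm behind the grasp point.
Start: joints at [92.596, 20.546, 0.682, 0, -70.136, -16.507], TCP at [0.162, 0.655, 0.238] pointing down, gripper open.
Joint ranges: [-176.03, 176.03], [-82.01, 121.73], [-58.28, 71.71], [-173.87, 95.51], [-174.79, -0.11], [-173.66, 173.66]. Speed limits (degrees/s): [136.94, 136.94, 172.46, 180, 180, 180].

### API

Orientations are given as [roll, pitch, yaw] about the fixed x, y, z axes, in that order (R = Rz(yaw) Ry(pitch) Rx(roll)).
In Python, from plant import r, capture, camera_model, job gives the robot as it stands.
- The arm moves only by the tool drive_tool, never from a script. Its argument "increments" is a list that holds one entry, the list of rows, each a list of 5 numbers: the gripper's target within -1 to 1 (fully open at 1, half-way at 0, shut at -1), then the shift along the tool's x, y, z scaled (see below), then the turn about the tool's z scaled (see below). In form: [[[gripper, tx, ty, tz, roll], ...]]. A call has 1 to 5 rows; each row is the pose to reach, as a shift and turn from the pose commanded when the call began, along the tool's axes at that moment, turning the shorter way round; what a row does not reach only later rows make up. The controller multiplies each number of a shift by 120 mm and each number of a turn by 360 degrees. A row lasts 1/8 s, in which the tool goes at most 62.5 mm and 10.7 degrees, less where a joint would pass 70% of its speed; a pose out of reach is approached as far as the arm can. A call with a number of a shift or a turn outside -1 to 1 is refused whole. A call with a gripper value outside its range is refused whole. The fingers move at their own pace and stop on an object; "squeeze" is the grip in N (left out, the last holds). Time passes only in rows, so rows that repeat a pose let the fingers close. It gives the time, the measured TCP pose, the force, the opening and the grip force at its end, in the units of the state.
- r.get_state(): the state, without advancing time (a new reading comes with each control period).
- capture(name): name is "side" or "top"; returns the picture (420x560x3 uint8, red, green, blue); there is no depth.
- camera_model(name): a dict with "camera_matrix" (3x3 intrinsics, pixels), "rvec" (rotation vector, rad) and "tvec" (3), from world to camera coordinates, as OpenCV has them. Camera axes: x right, y down, z forward; pixel columns grow to the right and rows downward; lengths in m; the calibration is good to about 2 mm. A picture is of the moment at which its call begins. camera_model takes no time and is no camera call.
- job.close_job(): hands the job in; it is judged then, once.
The state is a dict: "time_s": time; "joints": joint angles; "qd": joint speeds; "joint_torque": joint torques, N m; "tcp_pos": TCP position; "eef_rot": TCP orientation; "contact_force": force on the tool from outside, world axes, zero at the start; "moment": the same for the moment, N m; "gripper_width": finger opening in m; "gripper_force": force on a finger pad.
Only numpy, scipy, OpenCV 4.12 (cv2) and the standard library are available. Lean on these libraries where they do the work, as an engineer would, in place of code of your own. Each camera call takes 0.05 s, during which the arm holds its last target. There are 200 camera calls.

### The job

Pick up the smaller of the two stemmed steel discs by its stem and set it down flat on one bare end of the seat plate clamped in the blue vice. Slide it gently along the plate, keeping it down on the plate all the way, until it drops into the round pocket; leave it fully home and flat there, let go, and leave everything else on the bench where it is.

Things in the scene. Friction and masses are not known exactly. Their poses are not given: they have to be found in the camera images.
- valve_disc: The smaller stemmed valve disc, loose, steel, 80 to 130 g: a flat disc 40 mm across and 6 mm thick, with a round stem 14 mm in diameter rising from its centre to 40 mm above the underside. Origin: centre of the underside; z is up along the stem. It starts standing flat on the bench, stem up. The larger disc has the same stem, so tell them apart by the flange.
- big_disc: The larger stemmed disc, not to be used: flat disc 56 mm across, 6 mm thick, same stem 14 mm in diameter up to 40 mm. Origin: centre of the underside. It may lie in either of the two places.
- vice: Fixed blue bench vice. Origin: underside centre, below the middle of the jaw opening; x from the moving jaw (screw, bar handle) to the fixed jaw (anvil), y along the jaws, z up. A plain steel seat plate, 56 mm (x) by 190 mm (y) by 16 mm, is clamped in the jaws, flat top 120 mm above the bench; it does not move under working forces. Put at most 30 N between disc and vice or plate.
- jaw_mid (a point): Point midway between the jaw faces and midway along the jaws, at the height of the plate's flat top; axes of the vice. The plate's one round pocket (43 mm across, 4 mm deep, flat floor, 1.5 mm chamfered rim) is exactly midway between the jaws, but along y anywhere within 20 mm of this point, either way: the plate was clamped by eye and the place is not measured. Look or feel for it.
- jaw_edge (a point): Middle of the top edge of the fixed jaw's face: 28 mm from jaw_mid along the vice's x, and 4 mm above the plate. The moving jaw's face lies opposite, 28 mm on the other side, as high. Both steel jaws are 130 mm long (65 mm each way along y) and stand 4 mm above the plate like low fences, 56 mm apart.
- end_a (a point): Point on the plate's flat top near one end, 60 mm from jaw_mid along the vice's +y, midway across. The disc is set down here, or at end_b, within 10 mm; nearer to jaw_mid than 45 mm it must stay down on the plate. The plate's own end lies 75 to 115 mm from jaw_mid, shifting with the pocket.
- end_b (a point): The same at the other end: 60 mm from jaw_mid along the vice's -y.
- gauge: Bystander, loose: round pressure gauge lying on its back, 90 mm across, 32 mm thick, with a short brass stem. Origin: centre of the underside. Leave it alone.
- tub: Bystander, loose: white open plastic tub, 100 mm across, 100 mm high. Origin: centre of the underside. Leave it alone.
- pad_a: Bystander, loose: green abrasive puck, 60 mm across, 14 mm high. Origin: centre of the underside. Leave it alone.
- pad_b: Bystander, loose: second green abrasive puck, 60 mm across, 14 mm high. Origin: centre of the underside. Leave it alone.
- fitting: Bystander, loose: small round brass pipe fitting standing upright, 30 mm across, 36 mm high. Origin: centre of the underside. Leave it alone.
- v_block: Bystander, loose: steel V-block, 60 x 45 x 42 mm. Origin: centre of the underside. Leave it alone.
- spanner: Bystander, loose: steel spanner lying flat, 200 mm long. Origin: centre of the underside. Leave it alone.
Mind the look-alikes: they are no part of the job. Leave any green or pink look-alike of the valve_disc alone.

How it is judged:
By the outcome, as a careful person would: the job done as asked, in the order asked, and still so for the second after the job is handed in, with the robot touching nothing.
It also fails if it takes over 72 s, if anything falls off the work surface, if the arm or the gripper's body presses on something with over 40 N, if the wrist force passes 120 N, or if a joint passes its speed limit or range.

## Working session

There is one attempt and no reset: what is moved stays moved. The work goes in short steps, Python scripts to look and compute and a tool call to move; the robot and the scene stay as the last step left them, time stands still between calls to the robot, and variables do not carry over. Pictures are saved under pics/ and viewed, at most 10 in all, crops included, and the job is handed in when it is done.

Besides the shell and the picture viewer there is one more tool, called after "Request:" in YAML: its name, and indented under it one key for each argument. drive_tool: Moves the arm, as the interface text tells. Its arguments: {"type":"object","properties":{"increments":{"type":"array"},"squeeze":{"type":"number"}},"required":["increments"]}

```bash
mkdir -p pics
python3 - <<'E'
from plant import r,capture,camera_model
import cv2
for n in("top","side"):
    cv2.imwrite(f"pics/{n}0.png",capture(n)[:,:,::-1])
    m=camera_model(n);print(n,m)
print(r.get_state())
E
```

```text
top {'camera_matrix': array([[401.44180033,   0.        , 273.43568796],
       [  0.        , 401.44180033, 206.65048875],
       [  0.        ,   0.        ,   1.        ]]), 'rvec': array([ 2.19542874, -2.17445398,  0.04195162]), 'tvec': array([-0.00207588,  0.52026935,  1.16102605])}
side {'camera_matrix': array([[414.11846313,   0.        , 283.36618361],
       [  0.        , 414.11846313, 211.59705473],
       [  0.        ,   0.        ,   1.        ]]), 'rvec': array([ 2.17067014, -0.76675328,  0.37071427]), 'tvec': array([-0.42264302,  0.30283113,  0.71234206])}
{'time_s': 0.1, 'joints': array([ 9.25969859e+01,  2.05854236e+01,  6.39277050e-01, -1.77403435e-02,
       -7.01346423e+01, -1.65051288e+01]), 'qd': array([ 0.03330665, -0.11502924,  0.21756727,  0.01299404,  0.01410977,
       -0.07117231]), 'joint_torque': array([-2.02723684e-03, -5.84166169e+01,  2.93750900e+01,  7.01558590e+00,
        1.01272931e-02, -4.95669417e-05]), 'tcp_pos': array([0.16219047, 0.65479864, 0.2367398 ]), 'eef_rot': array([ 1.79917801e+02, -6.96345355e-03, -1.39141780e+01]), 'contact_force': array([-0.51593388,  0.79537315, -0.1006714 ]), 'moment': array([-4.69812312e-03, -3.86543855e-05, -5.02640473e-02]), 'gripper_force': 0.0, 'gripper_width': 0.08767421067009072}
```

View pics/top0.png

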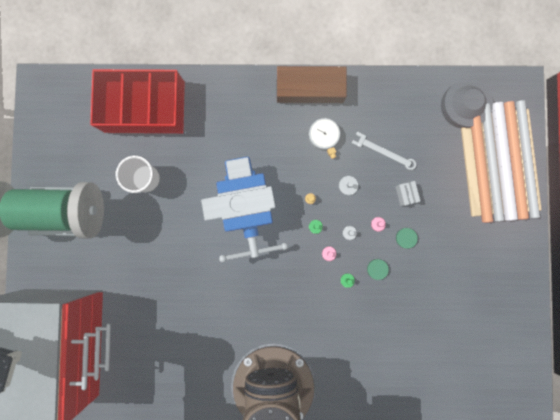

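View pics/side0.png

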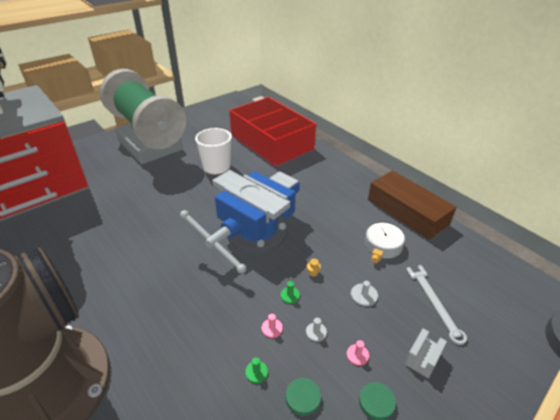

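```bash
cat > h.py <<'E'
import numpy as np,cv2
from plant import r,capture,camera_model
def proj(n,P):
    m=camera_model(n);return cv2.projectPoints(np.array(P,float).reshape(-1,1,3),m['rvec'],m['tvec'],m['camera_matrix'],None)[0][:,0]
def back(n,uv,z):
    m=camera_model(n);R=cv2.Rodrigues(m['rvec'])[0];c=-R.T@m['tvec']
    d=R.T@np.linalg.solve(m['camera_matrix'],[uv[0],uv[1],1.]);return c+d*(z-c[2])/d[2]
E
python3 - <<'E'
from h import *
t=cv2.imread('pics/top0.png');s=cv2.imread('pics/side0.png')
a=cv2.resize(t[150:270,190:290],None,fx=5,fy=5,interpolation=cv2.INTER_CUBIC)
b=cv2.resize(t[165:255,300:390],None,fx=6.666,fy=6.666,interpolation=cv2.INTER_CUBIC)[:600,:300*2]
cv2.imwrite('pics/tv.png',a)
# discs: top and side crops together
c=cv2.resize(t[170:250,320:375],None,fx=6,fy=6,interpolation=cv2.INTER_CUBIC)
d=cv2.resize(s[270:350,295:385],None,fx=5,fy=5,interpolation=cv2.INTER_CUBIC)
o=np.zeros((480,330+450,3),np.uint8);o[:480,:330]=c;o[:400,330:]=d
cv2.imwrite('pics/discs.png',o)
cv2.imwrite('pics/sv.png',cv2.resize(s[160:260,200:310],None,fx=6,fy=6,interpolation=cv2.INTER_CUBIC))
for n in('top','side'):print(n,proj(n,[[.162,.655,.238],[0,0,0],[.5,0,0],[.5,-.2,0]]))
for uv in[(350,233),(348,185)]:print(back('top',uv,.02))
for uv in[(317,330),(365,293)]:print(back('side',uv,.01))
E
```

```text
top [[ -7.01816279 350.99524287]
 [272.71792141 386.54125405]
 [274.43417201 213.76320421]
 [342.16445871 214.40165519]]
side [[ -3.95699715  99.74542834]
 [ 37.6636105  387.64725512]
 [268.06257378 255.67021901]
 [328.32873912 311.84881789]]
[ 0.4456017  -0.21957431  0.02      ]
[ 0.58512185 -0.21383322  0.02      ]
[ 0.44807862 -0.22140711  0.01      ]
[ 0.58708173 -0.21852411  0.01      ]
```

View pics/tv.png

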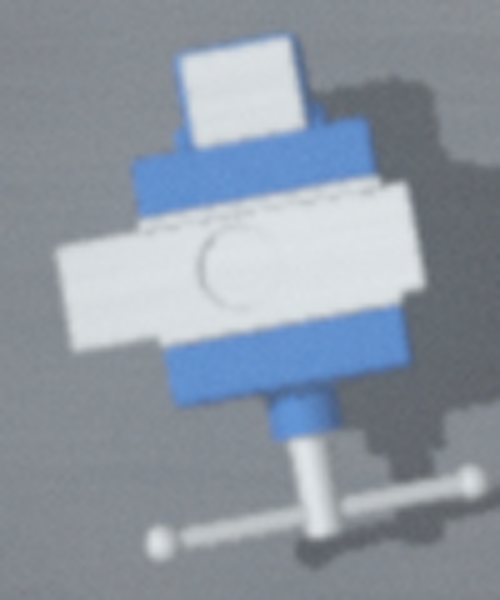

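View pics/discs.png

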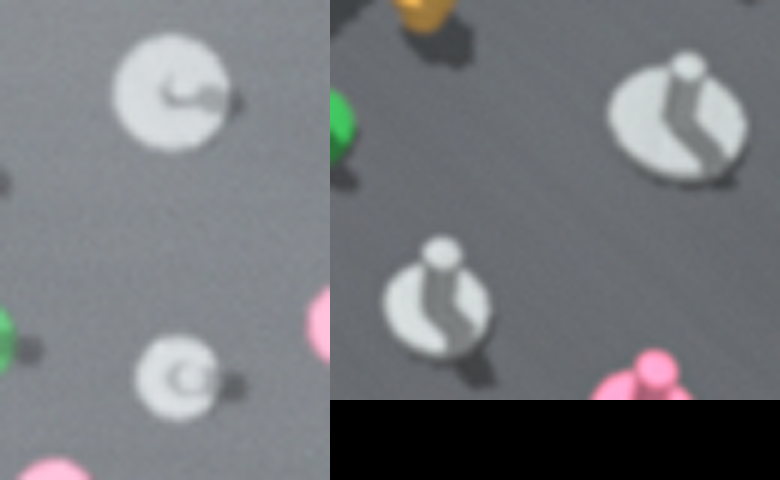

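View pics/sv.png

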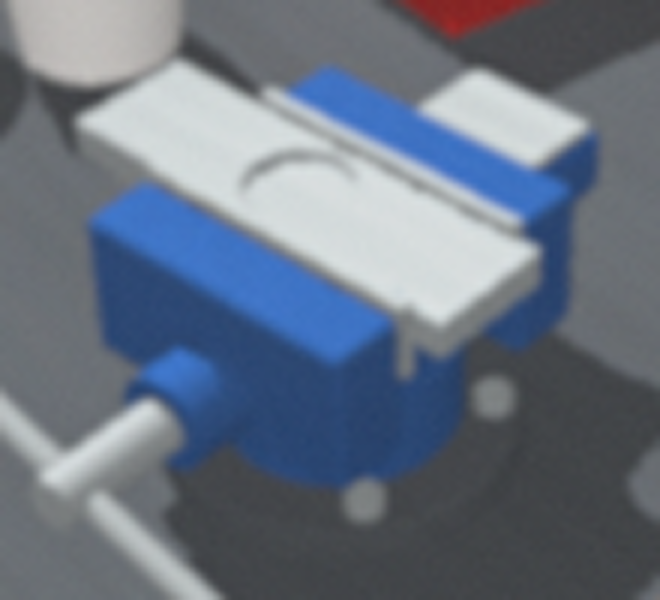

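```bash
cat > m.py <<'E'
from h import *
f=lambda u,v,o,k:((u+.5)/k-.5+o[0],(v+.5)/k-.5+o[1])
T=lambda u,v,z=.12:back('top',f(u,v,(190,150),5),z)
S=lambda u,v,z=.12:back('side',f(u,v,(200,160),6),z)
E
python3 - <<'E'
from m import *
np.set_printoptions(precision=4,suppress=True)
c=[T(55,247),T(75,352),T(426,288),T(408,183)]
print('plate',np.array(c),'ctr',np.mean(c,0),'len',np.linalg.norm(c[0]-c[3]),np.linalg.norm(c[1]-c[2]),'wid',np.linalg.norm(c[0]-c[1]),np.linalg.norm(c[2]-c[3]))
d=(c[3]+c[2]-c[0]-c[1])/2;print('dir deg',np.degrees(np.arctan2(d[1],d[0])))
s=[S(78,120),S(178,60),S(540,250),S(440,322)]
print('side plate',np.array(s),'ctr',np.mean(s,0),np.linalg.norm(s[0]-s[3]),np.linalg.norm(s[1]-s[2]))
d=(s[3]+s[2]-s[0]-s[1])/2;print('dir deg',np.degrees(np.arctan2(d[1],d[0])))
print('pocket top',T(240,268),'side',S(300,188))
j=[T(140,225,.124),T(380,182,.124),T(163,340,.124),T(402,300,.124)];print('jaw',np.array(j),np.mean(j,0))
for n in('top','side'):
    im=cv2.imread(f'pics/{n}0.png');g=im.astype(float)
    x0,y0,w=(334,218,32) if n=='top' else (300,310,36)
    p=g[y0:y0+w,x0:x0+w];m=((p.min(2)>165)).astype(np.uint8)
    k,l,st,ce=cv2.connectedComponentsWithStats(m)
    i=1+st[1:,4].argmax();cn=max(cv2.findContours((l==i).astype(np.uint8),0,1)[0],key=cv2.contourArea)
    hull=cv2.convexHull(cn);print(n,st[i],cv2.fitEllipse(cn),x0,y0)
for uv in[(349.3,232.6)]:print('disc top',back('top',uv,.006))
print('disc side',back('side',f(437-330,308,(295,270),5),.006),'stem',back('side',f(442-330,250,(295,270),5),.04))
print('disc top view',back('top',f(177,378,(320,170),6),.006))
E
```

```text
plate [[ 0.5331  0.1962  0.12  ]
 [ 0.4771  0.1844  0.12  ]
 [ 0.513  -0.0026  0.12  ]
 [ 0.5691  0.0076  0.12  ]] ctr [0.5231 0.0964 0.12  ] len 0.19198433660730602 0.19034381058546881 wid 0.057296717416266754 0.05702992895948014
dir deg -79.16555119999008
side plate [[0.4796 0.1856 0.12  ]
 [0.5334 0.1959 0.12  ]
 [0.5699 0.0102 0.12  ]
 [0.5156 0.0009 0.12  ]] ctr [0.5246 0.0982 0.12  ] 0.18815196101820825 0.18933974109991664
dir deg -78.91473760779719
pocket top [0.5228 0.0969 0.12  ] side [0.5223 0.0958 0.12  ]
jaw [[0.545  0.1502 0.124 ]
 [0.5691 0.0224 0.124 ]
 [0.4838 0.1368 0.124 ]
 [0.5063 0.0101 0.124 ]] [0.526  0.0799 0.124 ]
top [  9   8  13  14 148] ((14.867260932922363, 14.395893096923828), (12.166144371032715, 13.65881061553955), 5.057140350341797) 334 218
side [  6  13  12  17 114] ((11.16673755645752, 21.64174461364746), (9.368155479431152, 17.157506942749023), 159.11143493652344) 300 310
disc top [ 0.4466 -0.22    0.006 ]
disc side [ 0.4468 -0.2204  0.006 ] stem [ 0.4483 -0.2183  0.04  ]
disc top view [ 0.4467 -0.2193  0.006 ]
```

Request:
drive_tool:
  increments:
    - [[-0.2,0.5,0.4,0,-0.0689],[-0.2,1,0.6,0,-0.0689],[-0.2,1,1,0,-0.0689],[-0.2,1,1,0,-0.0689]]
  squeeze: 15

```text
time_s: 0.6
tcp_pos: [0.2504, 0.5061, 0.2378]
eef_rot: [180.0, 0.0, 10.8]
contact_force: [0.2, 0.1, 0.8]
gripper_width: 0.0533
gripper_force: 0.0
```

Request:
drive_tool:
  increments:
    - [[-0.2,0.45,0.4,0,0],[-0.2,0.9,0.8,0,0],[-0.2,0.9,1,0,0]]

```text
time_s: 0.98
tcp_pos: [0.3806, 0.4117, 0.2369]
eef_rot: [180.0, 0.0, 10.8]
contact_force: [-0.0, 0.2, 0.8]
gripper_width: 0.0353
gripper_force: 0.0
```

Request:
drive_tool:
  increments:
    - [[-0.2,0,0.5,0,0],[-0.2,0,1,0,0]]

```text
time_s: 1.23
tcp_pos: [0.4016, 0.2934, 0.2371]
eef_rot: [180.0, 0.0, 10.9]
contact_force: [1.1, -0.2, 0.6]
gripper_width: 0.035
gripper_force: 0.0
```

Request:
drive_tool:
  increments:
    - [[-0.2,0,0.5,0,0],[-0.2,0,1,0,0]]

```text
time_s: 1.48
tcp_pos: [0.4242, 0.1754, 0.2376]
eef_rot: [-180.0, -0.0, 10.9]
contact_force: [1.0, -0.2, -0.3]
gripper_width: 0.035
gripper_force: 0.0
```

Request:
drive_tool:
  increments:
    - [[-0.2,0,0.5,0,0],[-0.2,0,1,0,0]]

```text
time_s: 1.72
tcp_pos: [0.447, 0.0575, 0.2378]
eef_rot: [-180.0, -0.0, 10.9]
contact_force: [2.1, -0.2, 0.7]
gripper_width: 0.0349
gripper_force: 0.0
```

Request:
drive_tool:
  increments:
    - [[-0.2,0,0.5,0,0],[-0.2,0,1,0,0]]

```text
time_s: 1.98
tcp_pos: [0.4699, -0.0605, 0.2378]
eef_rot: [-180.0, -0.0, 10.9]
contact_force: [1.5, -0.4, -0.2]
gripper_width: 0.0351
gripper_force: 0.0
```

Request:
drive_tool:
  increments:
    - [[-0.2,0,0.5,0,0],[-0.2,0,1,0,0],[-0.2,0,1,0,0],[-0.2,0,1,0,0]]

```text
time_s: 2.48
tcp_pos: [0.492, -0.1768, 0.2371]
eef_rot: [-180.0, 0.1, 10.8]
contact_force: [-0.3, 0.1, -0.3]
gripper_width: 0.0349
gripper_force: 0.0
```

Request:
drive_tool:
  increments:
    - [[-0.2,-0.436,0.28,0.2,0],[-0.2,-0.436,0.28,0.6,0],[-0.2,-0.436,0.28,1,0],[-0.2,-0.436,0.28,1,0],[-0.2,-0.436,0.28,1,0]]

```text
time_s: 3.1
tcp_pos: [0.4485, -0.219, 0.1193]
eef_rot: [179.9, -0.1, 11.0]
contact_force: [0.7, 0.1, 0.2]
gripper_width: 0.0352
gripper_force: 0.0
```

Request:
drive_tool:
  increments:
    - [[-0.2,0,0,0.2,0],[-0.2,0,0,0.4,0],[-0.2,0,0,0.5,0],[-0.2,0,0,0.5,0],[-0.2,0,0,0.5,0]]

```text
time_s: 3.72
tcp_pos: [0.448, -0.2197, 0.0588]
eef_rot: [180.0, -0.1, 10.9]
contact_force: [0.1, -0.9, 0.2]
gripper_width: 0.0351
gripper_force: 0.0
```

Run:
```python
from h import *
s=capture('side');print(r.get_state()['tcp_pos'],r.get_state()['contact_force'])
t=capture('top')
o=np.hstack([cv2.resize(a,(400,480),interpolation=cv2.INTER_CUBIC) for a in(s[250:370,265:365],t[185:269,315:385])])
cv2.imwrite('pics/hover.png',o[:,:,::-1])
```

```text
[ 0.44793939 -0.21972436  0.05873348] [-0.3173798   0.30131972 -0.07475753]
```

View pics/hover.png

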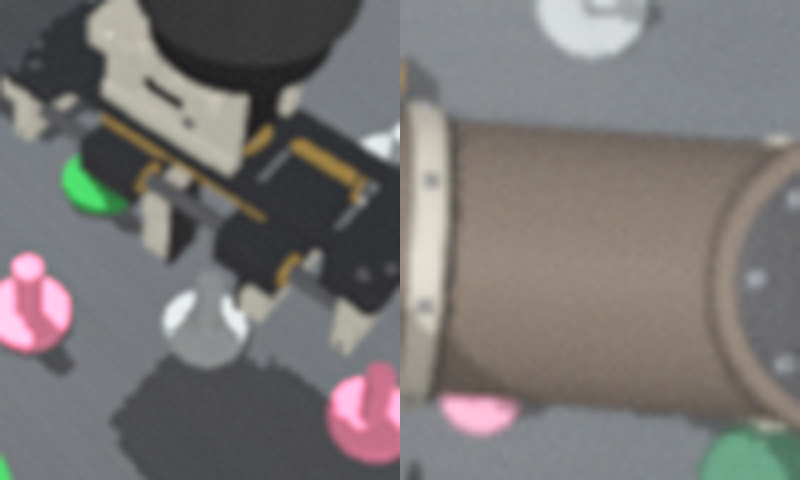

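Request:
drive_tool:
  increments:
    - [[-0.2,-0.006,0,0.13,0],[-0.2,-0.006,0,0.265,0],[-0.2,-0.006,0,0.265,0],[-0.2,-0.006,0,0.265,0]]

```text
time_s: 4.32
tcp_pos: [0.4468, -0.2199, 0.0265]
eef_rot: [180.0, -0.0, 10.9]
contact_force: [0.1, -0.2, -0.2]
gripper_width: 0.035
gripper_force: 0.0
```

Request:
drive_tool:
  increments:
    - [[-0.8,0,0,0,0],[-0.8,0,0,0,0],[-0.8,0,0,0,0],[-0.8,0,0,0,0],[-0.8,0,0,0,0]]
  squeeze: 20

```text
time_s: 4.95
tcp_pos: [0.4465, -0.2198, 0.0261]
eef_rot: [180.0, -0.0, 10.9]
contact_force: [-0.3, 0.8, 5.1]
gripper_width: 0.0133
gripper_force: 20.0
```

Request:
drive_tool:
  increments:
    - [[-0.8,0,0,-0.2,0],[-0.8,0,0,-0.5,0],[-0.8,0,0,-0.8,0],[-0.8,0,0,-1,0],[-0.8,0,0,-1,0]]

```text
time_s: 5.58
tcp_pos: [0.4473, -0.2199, 0.1473]
eef_rot: [179.9, -0.2, 10.9]
contact_force: [0.2, 0.3, -1.8]
gripper_width: 0.0133
gripper_force: 20.0
```

Request:
drive_tool:
  increments:
    - [[-0.8,0.1,-0.1,-0.3,0],[-0.8,0.3,-0.4,-0.55,0],[-0.8,0.5,-0.7,-0.55,0],[-0.8,0.55,-1,-0.55,0]]

```text
time_s: 6.08
tcp_pos: [0.4888, -0.0881, 0.2105]
eef_rot: [-180.0, 0.1, 10.9]
contact_force: [0.2, 0.2, -1.2]
gripper_width: 0.0132
gripper_force: 20.0
```

Request:
drive_tool:
  increments:
    - [[-0.8,0.2,-0.4,0,0],[-0.8,0.4,-0.8,0,0],[-0.8,0.55,-1,0,0]]

```text
time_s: 6.45
tcp_pos: [0.5303, 0.043, 0.2103]
eef_rot: [-180.0, 0.1, 11.0]
contact_force: [0.8, -0.4, -1.2]
gripper_width: 0.0136
gripper_force: 20.0
```

Request:
drive_tool:
  increments:
    - [[-0.8,0,-0.3,0,0],[-0.8,0,-0.6,0,0],[-0.8,0,-0.8,0,0],[-0.8,0,-0.88,0,0],[-0.8,0,-0.88,0,0]]

```text
time_s: 7.08
tcp_pos: [0.5102, 0.1446, 0.2108]
eef_rot: [180.0, 0.1, 10.9]
contact_force: [0.6, -0.6, -1.4]
gripper_width: 0.0135
gripper_force: 20.0
```

Run:
```python
from h import *
s=capture('side');q=r.get_state();print(q['tcp_pos'],q['eef_rot'],q['contact_force'],q['gripper_force'])
cv2.imwrite('pics/over.png',cv2.resize(s[110:260,170:320],None,fx=4,fy=4,interpolation=cv2.INTER_CUBIC)[:,:,::-1])
```

```text
[0.51036697 0.14415126 0.21108086] [1.79975233e+02 6.37621079e-02 1.09039736e+01] [-0.2256333  -0.45837428 -1.10523091] 19.999592900276184
```

View pics/over.png

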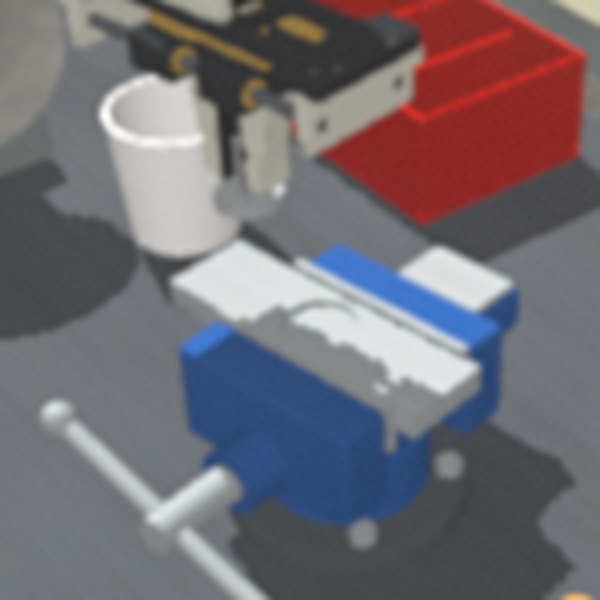

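Request:
drive_tool:
  increments:
    - [[-0.8,0.035,0,0.15,0],[-0.8,0.035,0,0.35,0],[-0.8,0.035,0,0.48,0],[-0.8,0.035,0,0.5,0],[-0.8,0.035,0,0.5,0]]

```text
time_s: 7.75
tcp_pos: [0.5151, 0.1452, 0.1522]
eef_rot: [180.0, -0.0, 10.9]
contact_force: [0.2, 0.2, -0.4]
gripper_width: 0.014
gripper_force: 20.0
```

Request:
drive_tool:
  increments:
    - [[-0.8,0,0,0.01,0],[-0.8,0,0,0.02,0],[-0.8,0,0,0.03,0],[-0.8,0,0,0.03,0]]

```text
time_s: 8.25
tcp_pos: [0.5147, 0.1453, 0.1482]
eef_rot: [-180.0, -0.0, 10.9]
contact_force: [0.5, -0.4, -1.2]
gripper_width: 0.0132
gripper_force: 20.0
```

Request:
drive_tool:
  increments:
    - [[-0.8,0,0,0.008,0],[-0.8,0,0,0.012,0],[-0.8,0,0,0.012,0]]

```text
time_s: 8.62
tcp_pos: [0.5147, 0.1453, 0.1467]
eef_rot: [180.0, 0.0, 10.9]
contact_force: [0.9, 0.1, -0.8]
gripper_width: 0.0134
gripper_force: 20.0
```

Request:
drive_tool:
  increments:
    - [[-0.8,0,0,0.005,0],[-0.8,0,0,0.005,0],[-0.8,0,0,0.005,0]]

```text
time_s: 9.0
tcp_pos: [0.5148, 0.1453, 0.1462]
eef_rot: [-180.0, -0.0, 10.9]
contact_force: [-0.2, -0.3, -0.8]
gripper_width: 0.0132
gripper_force: 20.0
```

Request:
drive_tool:
  increments:
    - [[-0.8,0,0,0.004,0],[-0.8,0,0,0.004,0],[-0.8,0,0,0.004,0]]

```text
time_s: 9.38
tcp_pos: [0.5148, 0.1453, 0.1461]
eef_rot: [-180.0, -0.0, 10.9]
contact_force: [-3.2, -0.3, 5.1]
gripper_width: 0.0134
gripper_force: 20.0
```

Request:
drive_tool:
  increments:
    - [[-0.8,0,0,0.004,0],[-0.8,0,0,0.004,0],[-0.8,0,0,0.004,0]]

```text
time_s: 9.75
tcp_pos: [0.5148, 0.1453, 0.1461]
eef_rot: [-180.0, -0.0, 10.9]
contact_force: [-4.6, -0.7, 9.4]
gripper_width: 0.0136
gripper_force: 20.0
```

Request:
drive_tool:
  increments:
    - [[-0.8,0,0.02,0,0],[-0.8,0,0.04,0,0],[-0.8,0,0.06,0,0],[-0.8,0,0.08,0,0],[-0.8,0,0.08,0,0]]

```text
time_s: 10.38
tcp_pos: [0.5178, 0.1369, 0.1461]
eef_rot: [-179.9, -0.2, 10.9]
contact_force: [0.0, 2.5, 5.7]
gripper_width: 0.0133
gripper_force: 20.0
```

Request:
drive_tool:
  increments:
    - [[-0.8,0,0.02,0,0],[-0.8,0,0.04,0,0],[-0.8,0,0.06,0,0],[-0.8,0,0.08,0,0],[-0.8,0,0.08,0,0]]

```text
time_s: 11.0
tcp_pos: [0.5197, 0.1275, 0.1461]
eef_rot: [-179.9, -0.2, 10.9]
contact_force: [0.2, 3.1, 6.4]
gripper_width: 0.0134
gripper_force: 20.0
```

Request:
drive_tool:
  increments:
    - [[-0.8,-0.005,0.02,0,0],[-0.8,-0.012,0.04,0,0],[-0.8,-0.012,0.06,0,0],[-0.8,-0.012,0.08,0,0],[-0.8,-0.012,0.08,0,0]]

```text
time_s: 11.62
tcp_pos: [0.52, 0.1177, 0.1461]
eef_rot: [-179.9, -0.2, 10.9]
contact_force: [0.1, 2.7, 5.5]
gripper_width: 0.0131
gripper_force: 20.0
```

Request:
drive_tool:
  increments:
    - [[-0.8,0,0.015,0,0],[-0.8,0,0.03,0,0],[-0.8,0,0.045,0,0],[-0.8,0,0.05,0,0],[-0.8,0,0.05,0,0]]

```text
time_s: 12.25
tcp_pos: [0.521, 0.1119, 0.146]
eef_rot: [-179.9, -0.2, 10.9]
contact_force: [-1.2, 4.0, 5.4]
gripper_width: 0.0132
gripper_force: 20.0
```

Request:
drive_tool:
  increments:
    - [[-0.8,0,0.015,0,0],[-0.8,0,0.03,0,0],[-0.8,0,0.045,0,0],[-0.8,0,0.055,0,0],[-0.8,0,0.055,0,0]]

```text
time_s: 12.88
tcp_pos: [0.5222, 0.1053, 0.1459]
eef_rot: [-179.9, -0.2, 10.9]
contact_force: [-0.3, 3.6, 5.3]
gripper_width: 0.0134
gripper_force: 20.0
```

Request:
drive_tool:
  increments:
    - [[-0.8,0,0.01,0,0],[-0.8,0,0.02,0,0],[-0.8,0,0.03,0,0],[-0.8,0,0.03,0,0]]

```text
time_s: 13.38
tcp_pos: [0.5227, 0.1015, 0.1457]
eef_rot: [-180.0, -0.1, 10.9]
contact_force: [0.7, 3.6, 5.2]
gripper_width: 0.0134
gripper_force: 20.0
```

Request:
drive_tool:
  increments:
    - [[-0.8,0,0.01,0,0],[-0.8,0,0.016,0,0],[-0.8,0,0.016,0,0]]

```text
time_s: 13.75
tcp_pos: [0.5215, 0.0983, 0.1444]
eef_rot: [180.0, 0.1, 10.9]
contact_force: [-0.4, 0.4, -1.1]
gripper_width: 0.0134
gripper_force: 20.0
```

Request:
drive_tool:
  increments:
    - [[-0.8,0,0,0.006,0],[-0.8,0,0,0.012,0],[-0.8,0,0,0.012,0]]

```text
time_s: 14.12
tcp_pos: [0.5221, 0.0989, 0.1435]
eef_rot: [180.0, 0.0, 10.9]
contact_force: [-1.2, 0.0, -1.3]
gripper_width: 0.0135
gripper_force: 20.0
```

Request:
drive_tool:
  increments:
    - [[-0.8,0,0,0.005,0],[-0.8,0,0,0.01,0],[-0.8,0,0,0.01,0]]

```text
time_s: 14.5
tcp_pos: [0.5221, 0.099, 0.1425]
eef_rot: [180.0, 0.0, 10.9]
contact_force: [-0.4, 0.0, -1.2]
gripper_width: 0.0134
gripper_force: 20.0
```

Request:
drive_tool:
  increments:
    - [[-0.8,0,0,0.004,0],[-0.8,0,0,0.007,0],[-0.8,0,0,0.007,0]]

```text
time_s: 14.88
tcp_pos: [0.5223, 0.099, 0.1421]
eef_rot: [180.0, -0.0, 10.9]
contact_force: [-2.5, 0.8, 4.8]
gripper_width: 0.0131
gripper_force: 20.0
```

Request:
drive_tool:
  increments:
    - [[-0.8,0,0,0.003,0],[-0.8,0,0,0.003,0],[-0.8,0,0,0.003,0]]

```text
time_s: 15.25
tcp_pos: [0.5223, 0.099, 0.1421]
eef_rot: [180.0, -0.0, 10.9]
contact_force: [-3.7, -0.5, 7.7]
gripper_width: 0.0136
gripper_force: 20.0
```

Drop of exactly 4 mm onto the floor: seated. Release and retreat upward.

Request:
drive_tool:
  increments:
    - [[-0.8,0,0,-0.006,0],[-0.3,0,0,-0.006,0],[-0.3,0,0,-0.006,0],[-0.3,0,0,-0.006,0],[-0.3,0,0,-0.006,0]]

```text
time_s: 15.88
tcp_pos: [0.5222, 0.099, 0.1419]
eef_rot: [180.0, 0.0, 10.9]
contact_force: [-0.5, 0.1, 0.9]
gripper_width: 0.0305
gripper_force: 0.0
```

Request:
drive_tool:
  increments:
    - [[-0.3,0,0,-0.1,0],[-0.3,0,0,-0.3,0],[-0.3,0,0,-0.6,0],[-0.3,0,0,-1,0],[-0.3,0,0,-1,0]]

```text
time_s: 16.5
tcp_pos: [0.5243, 0.0997, 0.2671]
eef_rot: [-179.9, -0.5, 10.9]
contact_force: [0.3, -0.3, -0.6]
gripper_width: 0.0304
gripper_force: 0.0
```

Request:
drive_tool:
  increments:
    - [[-0.3,-0.3,-0.4,0,0],[-0.3,-0.3,-0.8,0,0],[-0.3,-0.3,-1,0,0],[-0.3,-0.3,-1,0,0]]

```text
time_s: 17.0
tcp_pos: [0.4637, 0.2113, 0.2622]
eef_rot: [-180.0, -0.0, 11.0]
contact_force: [1.0, -0.2, -0.8]
gripper_width: 0.0307
gripper_force: 0.0
```

Request:
drive_tool:
  increments:
    - [[-0.3,0,-0.4,0,0],[-0.3,0,-0.8,0,0],[-0.3,0,-1,0,0],[-0.3,0,-1,0,0],[-0.3,0,-1,0,0]]

```text
time_s: 17.62
tcp_pos: [0.4416, 0.3269, 0.262]
eef_rot: [180.0, 0.0, 10.9]
contact_force: [0.2, -0.4, 0.6]
gripper_width: 0.0305
gripper_force: 0.0
```

Run:
```python
from h import *
s=capture('side');t=capture('top')
k=lambda a,w,h:cv2.resize(a,(w,h),interpolation=cv2.INTER_CUBIC)
o=np.hstack([np.vstack([k(s[160:250,200:310],440,360),k(s,320,240)[:, :].copy() if 0 else k(s[:, :],440,240)]),np.vstack([k(t[150:270,190:290],360,432),k(t[100:300,120:440],360,168)])])
cv2.imwrite('pics/end.png',o[:,:,::-1]);print(r.get_state()['tcp_pos'])
```

```text
[0.44174089 0.32675879 0.26217758]
```

View pics/end.png

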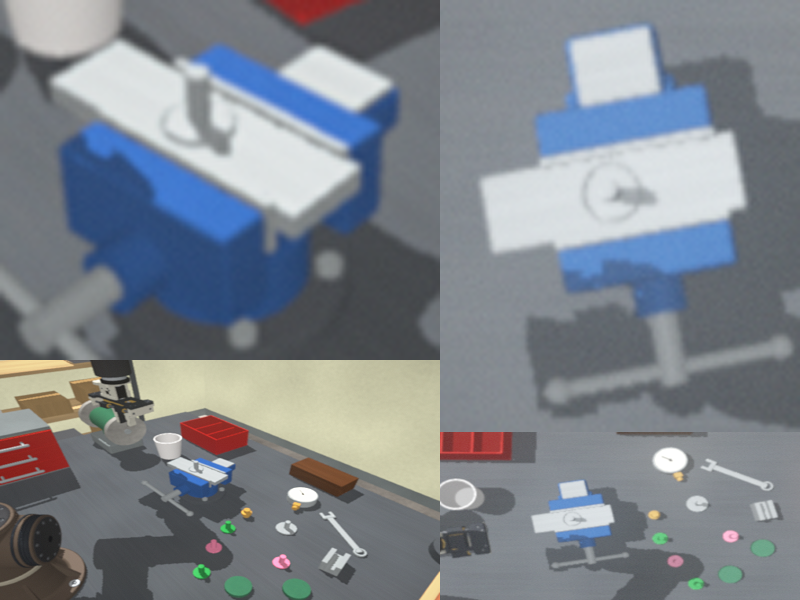

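The disc sits flat in the pocket: the stem is upright and the flange is nearly flush (ring centred at about (612,192) in the top crop). Everything else is in place and the gripper is clear.

```bash
python3 -c "
from plant import job
print(job.close_job())"
```

```text
the job is handed in; nothing more can be done
None
```

The smaller disc was set down at end_a and slid along the plate. It is now fully home and flat in the pocket (4.0 mm drop measured) and released, nothing else looks moved in the final pictures, and the job is handed in.

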